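# Chock the seamed tube and swing the third hand clear

## Task

The brass tube lies seam up on the sloping soldering board under the magnifier, and only the tip of the third hand keeps it from rolling down. Push the red firebrick wedge, thin end first and square to the tube, snugly up against the low side of the tube near the middle of its length and let go of it; only then swing the third hand's arm well clear (more than 50 degrees) so that the chock alone holds the tube where it lies. The seam must stay on top the whole time, do not bump the magnifier, and leave everything else on the bench where it is.

Things in the scene. Friction and masses are not known exactly. Their poses are not given: they have to be found in the camera images.
- board: grey soldering board, 230 x 260 x 14 mm, sloping 12 degrees, fixed, its rear on a cream brick (32 mm high, reaching to x = 154 mm). Origin on the table under its middle; own x (level) points up the slope, away from the robot, y across, z vertical. Its top face is 38.2 mm above the table over the origin and rises 0.2126 mm per mm of x; it spans x -112 to 112, y -130 to 130 mm
- tube: loose brass tube, 48 mm outside diameter, 130 mm long, about 0.24 kg, lying across the slope on the board: it rolls down (board -x) if nothing stops it. Origin at its centre; own y axis along the tube, own z axis from the centre through the dark seam line, which is on top (vertical) at the start.
- tube_center (a point): centre of the brass tube, on its axis half-way along; 24 mm from the board's face. At the start it is at board x = +15 mm, z = 66 mm above the table.
- wedge: loose brick-red firebrick wedge, 90 g, 64 mm long, 32 wide, 36 high, standing on its base on the table. Origin at the centre of its underside; x points to the thin end, y across, z up. Side outline (x, z in mm): (-32,0) (32,0) (32,2) (-16,36) (-32,36); the two flat sides, 32 mm apart, are good to grip. Square and snug against the tube on the board, the tube's axis is at wedge x = 42.5, z = 24 mm
- wedge_center (a point): middle of the wedge half-way up: 6 mm behind its origin (wedge x = -6), 18 mm above its base; axes as the wedge's.
- thirdhand_arm (a joint): swing of the third hand's arm about its upright post, in rad: 0 = its tip against the low side of the tube (also the end stop), growing as the tip swings away down the slope towards the robot (clockwise from above); up to 1.7. It stays where it is left; friction 0.15 N m.
- thirdhand_hinge (a point): on the axis of the third hand's upright post, at the brass knuckle, 104 mm above the table. The post stands on a round iron base (76 mm across, 16 mm high, fixed) on the table just off the board's +y edge. Axes as the board's.
- thirdhand_grip (a point): middle of the brown fibre grip of the third hand's arm, 75 mm from the post axis, 84 mm above the table: a bar 60 mm long, 12 wide, 11 deep, along the arm. Own -y points level along the arm from post to tip, z is up; the arm swings towards own -x. The arm falls 15 degrees from the knuckle to the tip.
- thirdhand_tip (a point): tip of the third hand's arm (7 mm thick), 140 mm from the post axis, 66 mm above the table; at the start it rests against the low side of the tube, about 45 mm from its middle on the board's +y side. Axes as the grip's.
- lamp: magnifier lamp, fixed. Origin on the table straight below the centre of its head, a level white ring with a clear lens, 190 mm across, 24 mm thick, underside 200 mm above the table: its near rim overhangs the place where the wedge goes. Axes as the board's; the foot (170 mm across, 22 high) and post stand at x = 158, y = -160 mm, the arm over the head reaches 345 mm high. Do not bump it.
- charcoal: bystander: black charcoal block, 70 x 42 x 30 mm, origin at the centre of its underside
- flux_jar: bystander: amber flux jar with black cap, 54 mm across, 58 mm high, origin under its centre
- solder_tin: bystander: round aluminium tin, 66 mm across, 24 mm high, origin under its centre
- wire_spool: bystander: dark spool of binding wire standing on its flange, 54 mm across, 43 mm high, origin under its centre
- brush_pot: bystander: white pot, 68 mm across and 85 mm high, with brushes and picks that reach 152 mm high and lean out to 36 mm from its axis; origin under its centre
- borax_dish: bystander: white borax dish on the low right part of the board, 50 mm across, 18 mm high, origin under its centre
- char_chip: bystander: small black charcoal piece on the high left part of the board, 32 x 45 x 18 mm, origin under its centre
Mind the look-alikes: they are no part of the job. What is shaped like the part that bears thirdhand_arm but green is not meant.

How it is judged:
By the outcome, as a careful person would: the job done as asked, in the order asked, and still so for the second after the job is handed in, with the robot touching nothing.
It also fails if it takes over 54 s, if anything falls off the work surface, if the arm or the gripper's body presses on something with over 40 N, if the wrist force passes 120 N, or if a joint passes its speed limit or range.

## Robot

A 6-joint arm with a two-finger parallel gripper is mounted at the origin on the work surface. World frame = base frame: x ahead of the robot, y to its left, z up, the work surface at z = 0. Lengths are in m, angles in rad, forces in N, time in s.
With the tool pointing down it reaches from about 0.275 to 0.725 m from the base axis. Payload 15.9 kg.
Tool frame: the origin (TCP) lies at the very end of the fingers, on their centre line; the grasp point (between the pads) lies 19 mm behind it; z points along the fingers, y is the line along which they close (so a half turn about z gives the same grasp; the last joint's range is limited). The gripper opens to 85 mm and grips with 20 to 120 N. Pads are 22 mm wide; open, the fingers measure 114 mm over their backs; the gripper's body (76 mm by 85 mm) begins 54 mm behind the grasp point. The pads swing forward as they close: fully open they stand 13 mm farther back than shut.
Start: joints at [-1.265, 0.213, -0.034, 1.323, 0, 1.571], TCP at [0.151, -0.477, 0.231] pointing down, gripper open.
Joint ranges: [-2.98, 2.98], [-0.74, 1.72], [-1.14, 1.35], [-2.1, 2.04], [-1.57, 1.44], [-3.14, 3.14]. Speed limits (rad/s): [1.89, 1.89, 2.39, 2.57, 3.14, 3.14].

## Interface

Orientations are given as a unit quaternion [x, y, z, w].
In Python, from bench import ctrl, eyes, close_job gives the robot as it stands. The module is installed in compiled form; this text tells all that it offers.
- The arm moves only by the tool move_arm, never from a script. Its argument "series" is a list of rows, each a list of 4 numbers: the shift along the world's x, y, z in mm, then the turn about the world's z in degrees. A call has 1 to 12 rows; each row shifts and turns the commanded pose from where the row before left it; what a row does not reach is not made up. A row lasts 1/8 s, in which the tool goes at most 62.5 mm and 10.7 degrees, less where a joint would pass 70% of its speed; a pose out of reach is approached as far as the arm can. A call with a gripper value outside its range is refused whole. "fingers" is the opening in per cent of the stroke, from 0 (shut) to 100 (fully open), set as the call begins (left out, the last holds). The fingers move at their own pace and stop on an object; the grip force is fixed at half the most. Time passes only in rows, so rows that do not move let the fingers close. It gives the time, the measured TCP pose, the force, the opening and the grip force at its end, in the units of the state.
- ctrl.sense(): the state, without advancing time (a new reading comes with each control period).
- eyes.get_image(name): name is "side" or "top" or "wrist"; returns the picture (400x640x3 uint8, red, green, blue); there is no depth.
- eyes.calibration(name): a dict with "camera_matrix" (3x3 intrinsics, pixels), "rvec" (rotation vector, rad) and "tvec" (3), from world to camera coordinates, as OpenCV has them. Camera axes: x right, y down, z forward; pixel columns grow to the right and rows downward; lengths in m; the calibration is good to about 2 mm. A picture is of the moment at which its call begins: read the wrist's pose just before it. calibration takes no time and is no camera call; for the wrist camera it gives the pose at the moment of the call.
- close_job(): hands the job in; it is judged then, once.
The state is a dict: "time": time; "qpos": joint angles; "qd": joint speeds; "effort": joint torques, N m; "tool_pos": TCP position; "tool_rot": TCP orientation; "force": force on the tool from outside, world axes, zero at the start; "moment": the same for the moment, N m; "width": finger opening in m; "grasp_force": force on a finger pad.
Only numpy, scipy, OpenCV 4.12 (cv2) and the standard library are available. Lean on these libraries where they do the work, as an engineer would, in place of code of your own. Each camera call takes 0.05 s, during which the arm holds its last target. There are 200 camera calls.

## Working session

There is one attempt and no reset: what is moved stays moved. The work goes in short steps, Python scripts to look and compute and a tool call to move; the robot and the scene stay as the last step left them, time stands still between calls to the robot, and variables do not carry over. Pictures are saved under pics/ and viewed, at most 10 in all, crops included, and the job is handed in when it is done.

Besides the shell and the picture viewer there is one more tool, called after "Call:" by a JSON object that holds its "api" and its "payload", one argument or row to a line. move_arm: Moves the arm, as the interface text tells. Its arguments: {"type":"object","properties":{"series":{"type":"array","items":{"type":"array","items":{"type":"number"}}},"fingers":{"type":"number"}},"required":["series"]}

```bash
mkdir -p pics
python3 - <<'E'
from bench import ctrl, eyes
import cv2, numpy as np
for n in ("top","side"):
    im=eyes.get_image(n); cv2.imwrite(f"pics/{n}0.png",im[:,:,::-1])
    c=eyes.calibration(n); R=cv2.Rodrigues(np.array(c["rvec"]))[0]
    print(n,np.round(c["camera_matrix"],1).tolist(),(-R.T@np.array(c["tvec"]).ravel()).round(3),R.round(2).tolist())
s=ctrl.sense(); print(s["time"],s["tool_pos"],s["tool_rot"],s["width"])
E
```

```text
top [[447.0, 0.0, 320.9], [0.0, 447.0, 188.4], [0.0, 0.0, 1.0]] [ 0.331 -0.007  1.184] [[0.02, -1.0, -0.0], [-0.99, -0.02, -0.12], [0.12, 0.0, -0.99]]
side [[509.5, 0.0, 326.1], [0.0, 509.5, 203.1], [0.0, 0.0, 1.0]] [-0.357  0.852  0.872] [[-0.73, -0.69, -0.02], [-0.38, 0.42, -0.82], [0.57, -0.59, -0.57]]
0.1 [ 0.15041865 -0.47653463  0.23085245] [ 9.88336852e-01  1.52282695e-01 -8.39725991e-05 -4.90931478e-04] 0.08533135280652424
```

View pics/top0.png

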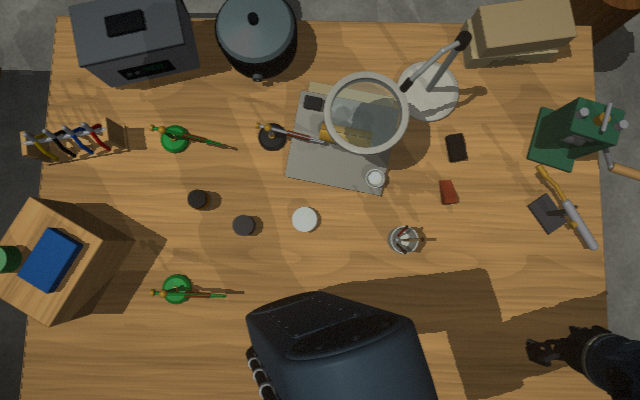

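View pics/side0.png

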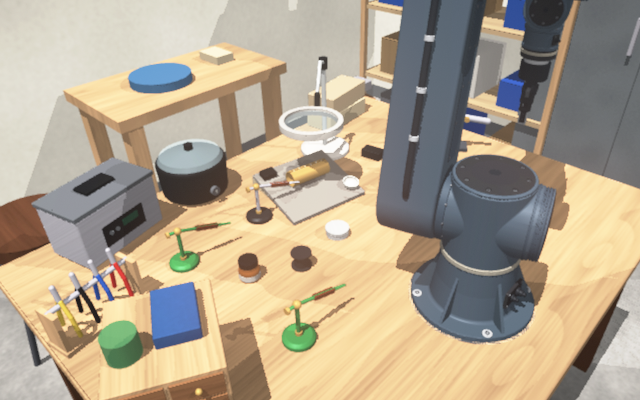

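The top view shows the third hand with a black base at (272,137) and its tip near (322,138). The tube is at about (345,135) under the lens ring (367,112), and the red wedge is at (448,190). The green third hands at (175,138) and (177,289) are look-alikes.

Next I'll take a close crop and make rough measurements.

```bash
cat > h.py <<'E'
import numpy as np, cv2
from bench import ctrl, eyes
def cal(n):
    c=eyes.calibration(n); R=cv2.Rodrigues(np.array(c["rvec"]))[0]
    return np.array(c["camera_matrix"]),R,np.array(c["tvec"]).ravel()
def ray(C,px):
    K,R,t=C; d=R.T@np.linalg.solve(K,[px[0],px[1],1.]); return -R.T@t,d
def onz(C,px,z):
    o,d=ray(C,px); return o+d*(z-o[2])/d[2]
def proj(C,P):
    K,R,t=C; p=K@(R@np.asarray(P,float)+t); return p[:2]/p[2]
def biggest(mask):
    cs,_=cv2.findContours(mask.astype(np.uint8),cv2.RETR_EXTERNAL,cv2.CHAIN_APPROX_NONE)
    return sorted(cs,key=cv2.contourArea)[::-1]
E
python3 - <<'E'
from h import *
im=cv2.imread("pics/top0.png"); C=cal("top")
hsv=cv2.cvtColor(im,cv2.COLOR_BGR2HSV)
H,S,V=[hsv[...,i].astype(int) for i in range(3)]
red=((H<8)|(H>172))&(S>120)&(V>60)
for c in biggest(red)[:3]: print("red",cv2.contourArea(c),cv2.minAreaRect(c))
grey=(S<40)&(V>70)&(V<190)
roi=np.zeros_like(grey); roi[85:200,280:400]=1
c=biggest(grey&roi)[0]; print("board",cv2.contourArea(c)); print(cv2.approxPolyDP(c,3,True).reshape(-1,2).tolist())
cr=im[70:220,240:480]; cv2.imwrite("pics/crop1.png",cv2.resize(cr,(800,500),interpolation=cv2.INTER_CUBIC))
E
```

```text
red 55.5 ((99.37523651123047, 141.117431640625), (26.129531860351562, 4.6690473556518555), 46.7357063293457)
red 11.0 ((401.25006103515625, 231.75003051757812), (1.4142134189605713, 9.192388534545898), 45.0)
red 0.0 ((96.0, 124.0), (0.0, 0.0), 0.0)
board 8639.5
[[301, 91], [294, 131], [311, 136], [280, 132], [313, 141], [292, 138], [285, 174], [379, 194], [385, 165], [375, 157], [399, 139], [399, 125], [393, 133], [399, 110], [399, 85], [382, 85], [395, 96], [398, 109], [391, 107], [390, 98], [365, 103], [337, 97], [347, 85], [335, 85], [327, 95]]
```

View pics/crop1.png

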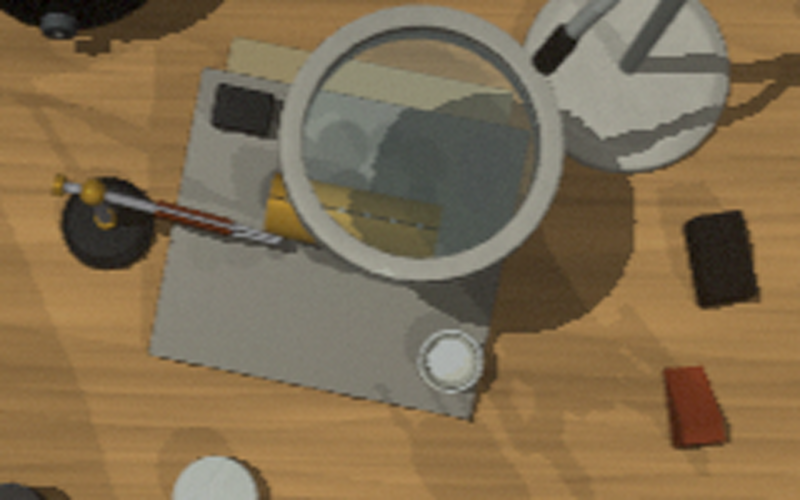

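The crop confirms the real third hand: black base (107,222), brown grip (200,215), tip (285,240). The tube's seam shows dashed at y≈215, with the borax dish at (450,360) and the wedge at (697,407). Next I'll compute the board frame and the wedge position.

Run:
```python
from h import *
C=cal("top"); f=lambda u,v:(u/3.3333+240-.35,v/3.3333+70-.35)
nl=onz(C,f(151,355),.0144);nr=onz(C,f(473,418),.0144);fl=onz(C,f(203,70),.062)
print(nl,nr,fl,np.linalg.norm(nl-nr),np.linalg.norm((fl-nl)[:2]))
y=(nl-nr)[:2];y/=np.linalg.norm(y);print("yaw of board x deg",np.degrees(np.arctan2(-y[0],y[1])), np.degrees(np.arctan2(*(fl-nl)[1::-1])))
for n,p,z in (("wedge mid",(697,407),.018),("w1",(665,367),.036),("w2",(703,367),.036),("w3",(727,440),.0),("w4",(677,447),0.02),("ring",(422,142),.212),("tin",(217,490),.024),("base",(107,225),.016),("tip",(287,241),.066),("knuckle",(92,190),.104),("dish",(450,360),.04),("tubeL",(285,178),.066)):
    print(n,onz(C,f(*p),z).round(3))
R=cal("wrist");print("wristcam",(-R[1].T@R[2]).round(3),R[1].round(2).tolist(),R[0].round(0).tolist())
s=ctrl.sense()
from scipy.spatial.transform import Rotation as Ro
print(Ro.from_quat(s["tool_rot"]).as_matrix().round(2).tolist())
```

```text
[0.50424186 0.09293196 0.0144    ] [ 0.45904643 -0.16266512  0.0144    ] [0.72242708 0.05501869 0.062     ] 0.25956212818848795 0.22145474740346252
yaw of board x deg -10.027557734739094 -9.857654088012874
wedge mid [ 0.471 -0.338  0.018]
w1 [ 0.5   -0.309  0.036]
w2 [ 0.5   -0.338  0.036]
w3 [ 0.447 -0.367  0.   ]
w4 [ 0.439 -0.322  0.02 ]
ring [ 0.623 -0.101  0.212]
tin [0.398 0.038 0.024]
base [0.609 0.131 0.016]
tip [ 0.587 -0.013  0.066]
knuckle [0.614 0.133 0.104]
dish [ 0.501 -0.141  0.04 ]
tubeL [ 0.636 -0.01   0.066]
wristcam [ 0.213 -0.455  0.374] [[0.3, -0.95, -0.0], [-0.92, -0.29, 0.26], [-0.25, -0.08, -0.96]] [[332.0, 0.0, 324.0], [0.0, 332.0, 200.0], [0.0, 0.0, 1.0]]
[[0.95, 0.3, -0.0], [0.3, -0.95, 0.0], [-0.0, -0.0, -1.0]]
```

The board yaw is about −10° and its origin about (0.592, −0.054), and the side lengths check out. Now I'll go above the wedge to look.

Call:
{"api": "move_arm", "payload": {
  "series": [
    [30, 13, 0, 0],
    [35, 15, 0, 0],
    [35, 15, 0, 0],
    [35, 15, 0, 0],
    [35, 15, 0, 0],
    [35, 15, 0, 0],
    [35, 15, 0, 0],
    [35, 15, 0, 0],
    [35, 15, 0, 0],
    [0, 0, 0, 0],
    [0, 0, 0, 0]
  ]
}}

```text
time: 1.48
tool_pos: [0.4601, -0.3438, 0.231]
tool_rot: [0.988, 0.152, -0.0, -0.0]
force: [0.7, 0.4, 0.6]
width: 0.0857
grasp_force: 0.0
```

Run:
```python
from h import *
C=cal("wrist"); s=ctrl.sense(); im=eyes.get_image("wrist")[:,:,::-1].copy(); cv2.imwrite("pics/w1.png",im); np.savez("w1.npz",K=C[0],R=C[1],t=C[2])
print(s["time"],s["tool_pos"],s["qpos"],s["force"])
```

```text
1.475 [ 0.4600942  -0.34381765  0.23096662] [-6.41619258e-01  3.71192591e-01  1.78637117e-01  1.37903594e+00
 -2.48637179e-04  2.19399328e+00] [0.69111481 0.39889443 0.5935674 ]
```

View pics/w1.png

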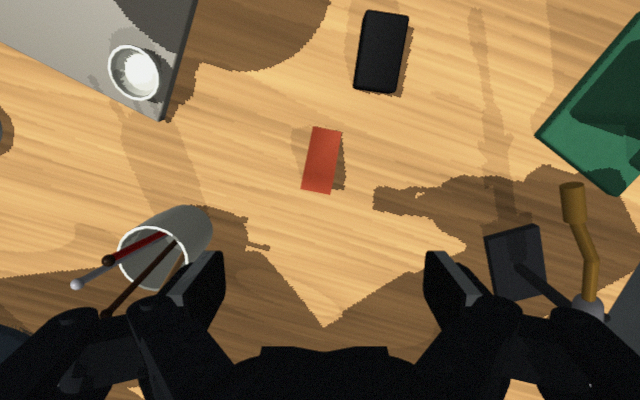

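The wedge spans (301–342, 127–194) in the wrist view, the charcoal is at (382,50) and the board's near-right corner is at (162,120). A close crop of the wedge should tell which end is thin.

Run:
```python
from h import *
im=cv2.imread("pics/w1.png"); d=np.load("w1.npz"); C=(d["K"],d["R"],d["t"])
hsv=cv2.cvtColor(im,cv2.COLOR_BGR2HSV); H,S,V=[hsv[...,i].astype(int) for i in range(3)]
m=((H<8)|(H>172))&(S>110)&(V>60); m[:110]=0;m[215:]=0;m[:,:280]=0
c=biggest(m)[0]; print(cv2.contourArea(c)); q=cv2.approxPolyDP(c,3,True).reshape(-1,2);print(q.tolist())
for p in q: print(p,[onz(C,p,z)[:2].round(4).tolist() for z in(0.0,.036)])
a=cv2.resize(im[115:205,285:360],(600,720),interpolation=cv2.INTER_CUBIC)[:600]
t=cv2.resize(cv2.imread("pics/top0.png")[175:210,435:463],None,fx=7,fy=7,interpolation=cv2.INTER_CUBIC)
o=np.zeros((600,800,3),np.uint8);o[:,:600]=a;o[:t.shape[0],604:604+t.shape[1]]=t[:,:196]
o=np.clip(o.astype(float)*1.5,0,255).astype(np.uint8);cv2.imwrite("pics/wz.png",o)
```

```text
1738.5
[[313, 127], [301, 188], [329, 193], [340, 132]]
[313 127] [[0.5007, -0.3164], [0.5028, -0.3169]]
[301 188] [[0.4305, -0.3234], [0.4394, -0.3233]]
[329 193] [[0.4346, -0.3561], [0.4431, -0.3528]]
[340 132] [[0.5045, -0.3464], [0.5063, -0.3441]]
```

View pics/wz.png

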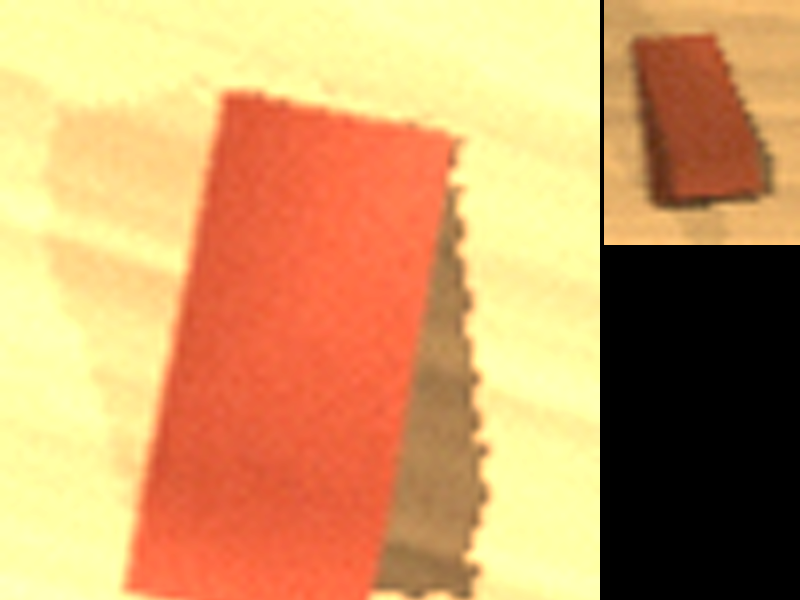

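The shadow and visible side widen toward the robot, so the thin end points to +x. The wedge yaw is about 6.3° and its origin about (0.472, −0.335). I'll turn +169° so the camera is on the robot side, and descend partway.

Call:
{"api": "move_arm", "payload": {
  "series": [
    [-1, 1, -10, 10.6],
    [-1, 1, -10, 10.6],
    [-1, 1, -10, 10.6],
    [-1, 1, -10, 10.6],
    [-1, 1, -10, 10.6],
    [-1, 2, -10, 10.6],
    [0, 0, -10, 10.6],
    [0, 0, -10, 10.6],
    [0, 0, -10, 10.6],
    [0, 0, -10, 10.6],
    [0, 0, -10, 10.6],
    [0, 0, 0, 10.6]
  ]
}}

```text
time: 3.02
tool_pos: [0.4532, -0.3371, 0.1207]
tool_rot: [0.301, 0.954, 0.0, -0.001]
force: [0.0, -0.5, 0.2]
width: 0.0857
grasp_force: 0.0
```

Call:
{"api": "move_arm", "payload": {
  "series": [
    [0, 0, 0, 10.6],
    [0, 0, 0, 10.6],
    [0, 0, 0, 10.6],
    [0, 0, 0, 10],
    [0, 0, 0, 0],
    [0, 0, 0, 0]
  ]
}}

```text
time: 3.78
tool_pos: [0.4541, -0.3371, 0.1214]
tool_rot: [-0.054, 0.999, -0.0, 0.0]
force: [-0.1, -0.1, -0.2]
width: 0.0853
grasp_force: 0.0
```

Run:
```python
from h import *
from scipy.spatial.transform import Rotation as Ro
C=cal("wrist"); s=ctrl.sense(); im=eyes.get_image("wrist")[:,:,::-1].copy(); cv2.imwrite("pics/w2.png",im)
M=Ro.from_quat(s["tool_rot"]).as_matrix(); print(s["time"],s["tool_pos"],"yaw",np.degrees(np.arctan2(M[1,0],M[0,0])))
hsv=cv2.cvtColor(im,cv2.COLOR_BGR2HSV); H,S,V=[hsv[...,i].astype(int) for i in range(3)]
m=((H<8)|(H>172))&(S>110)&(V>40)
c=biggest(m)[0]; print(cv2.contourArea(c)); q=cv2.approxPolyDP(c,4,True).reshape(-1,2)
for p in q: print(p,[onz(C,p,z)[:2].round(4).tolist() for z in(0.001,.036)])
```

```text
3.775 [ 0.45408088 -0.33710805  0.12143365] yaw -173.75590312470166
2873.0
[304 178] [[0.4421, -0.3529], [0.4347, -0.3515]]
[304 249] [[0.5039, -0.3471], [0.4883, -0.3465]]
[340 250] [[0.5014, -0.3163], [0.4862, -0.3198]]
[342 180] [[0.4404, -0.3221], [0.4332, -0.3249]]
```

View pics/w2.png

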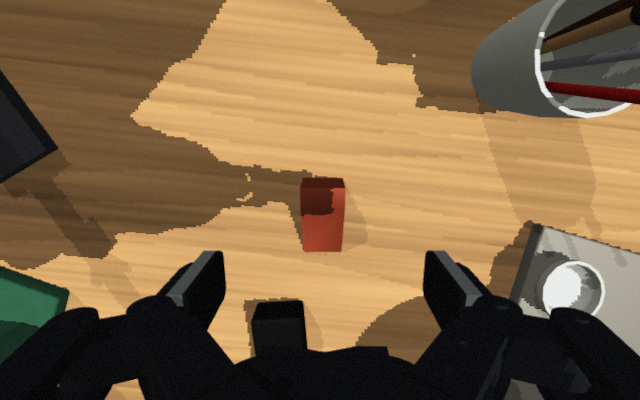

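The wedge is at (301–344, 178–251) with its dark tall back face toward the robot, which is consistent with the first fix. I'll descend and grip.

Call:
{"api": "move_arm", "payload": {
  "series": [
    [0, 0, -20, 0],
    [0, 0, -25, 0],
    [0, 0, -25, 0],
    [0, 0, -20, 0],
    [0, 0, -15, 0],
    [0, 0, -8, 0],
    [0, 0, -2, 0],
    [0, 0, 0, 0]
  ]
}}

```text
time: 4.82
tool_pos: [0.4548, -0.337, 0.0068]
tool_rot: [-0.057, 0.998, -0.0, 0.0]
force: [0.6, -0.6, 0.9]
width: 0.0857
grasp_force: 0.0
```

Call:
{"api": "move_arm", "payload": {
  "series": [
    [0, 0, 0, 0],
    [0, 0, 0, 0],
    [0, 0, 0, 0],
    [0, 0, 0, 0],
    [0, 0, 0, 0],
    [0, 0, 0, 0],
    [0, 0, 0, 0],
    [0, 0, 0, 0]
  ],
  "fingers": 0
}}

```text
time: 5.82
tool_pos: [0.4547, -0.337, 0.0067]
tool_rot: [-0.057, 0.998, -0.0, 0.0]
force: [-0.6, 0.4, 6.5]
width: 0.0312
grasp_force: 59.9
```

Gripped at a width of 31 mm. Before carrying the wedge over, I'll compute the tube middle, the lamp rim and the third hand in the board frame.

```bash
cat >> h.py <<'E'
a=np.radians(-10.0); BX=np.array([np.cos(a),np.sin(a)]); BY=np.array([-np.sin(a),np.cos(a)]); BO=np.array([.592,-.0544])
def tob(p): d=np.asarray(p)[:2]-BO; return (np.array([d@BX,d@BY])*1000).round(1)
def tow(x,y): return (BO+(x*BX+y*BY)/1000).round(4)
E
python3 - <<'E'
from h import *
C=cal("top"); f=lambda u,v:(u/3.3333+240-.35,v/3.3333+70-.35)
for n,p,z in (("tubeL",(270,204),.088),("tubeR",(438,229),.088),("ringL",(281,142),.212),("ringR",(565,142),.212),("ringT",(422,5),.224),("ringB",(422,281),.200),("tip",(289,242),.066),("gripmid",(195,217),.084),("knuckle",(92,190),.104),("base",(107,224),.016),("chip",(245,110),.07),("dish",(450,360),.036)):
    print(n,tob(onz(C,f(*p),z)))
im=cv2.imread("pics/top0.png");hsv=cv2.cvtColor(im,cv2.COLOR_BGR2HSV);H,S,V=[hsv[...,i].astype(int) for i in range(3)]
m=(H>15)&(H<30)&(S>110);m[:115]=0;m[150:]=0;m[:,:310]=0;m[:,380:]=0
c=biggest(m)
for k in c[:3]:print(cv2.contourArea(k),cv2.minAreaRect(k))
print("goal",tow(-95,2))
E
```

```text
tubeL [ 8.2 57.2]
tubeR [ 13.7 -70.4]
ringL [20.4 51.9]
ringR [  57.2 -135.1]
ringT [127.9 -23.3]
ringB [-52.  -58.9]
tip [-12.7  38.3]
gripmid [-11.6 111. ]
knuckle [-10.9 188.2]
base [-15.2 185.8]
chip [81.7 91.4]
dish [ -73.7 -101.7]
117.0 ((323.60003662109375, 134.2000274658203), (22.360679626464844, 10.733125686645508), 63.43495178222656)
32.5 ((339.8648376464844, 128.81082153320312), (10.52153491973877, 4.93196964263916), 9.462322235107422)
18.0 ((343.53662109375, 135.82928466796875), (10.619816780090332, 3.4358229637145996), 38.65980529785156)
goal [ 0.4988 -0.0359]
```

Call:
{"api": "move_arm", "payload": {
  "series": [
    [0, 0, 15, 0],
    [0, 0, 30, 0],
    [0, 0, 30, 0],
    [0, 0, 19, 0],
    [4, 20, 0, -2],
    [4, 30, 0, -2],
    [4, 35, 0, -2],
    [4, 40, 0, -2],
    [4, 40, 0, -2],
    [4, 40, 0, -2],
    [4, 40, 0, -2],
    [4, 30, 0, -2]
  ]
}}

```text
time: 7.32
tool_pos: [0.4866, -0.0602, 0.1013]
tool_rot: [0.083, 0.997, 0.0, 0.0]
force: [0.1, -0.4, 0.1]
width: 0.0307
grasp_force: 59.2
```

Call:
{"api": "move_arm", "payload": {
  "series": [
    [2, 22, 0, -0.5],
    [0, 0, -15, 0],
    [0, 0, -15, 0],
    [0, 0, 0, 0],
    [0, 0, 0, 0]
  ]
}}

```text
time: 7.95
tool_pos: [0.4884, -0.0403, 0.0703]
tool_rot: [0.087, 0.996, 0.0, -0.0]
force: [0.0, 0.4, -1.2]
width: 0.031
grasp_force: 59.4
```

Run:
```python
from h import *
from scipy.spatial.transform import Rotation as Ro
C=cal("wrist"); s=ctrl.sense(); im=eyes.get_image("wrist")[:,:,::-1].copy()
M=Ro.from_quat(s["tool_rot"]).as_matrix(); print(s["time"],s["tool_pos"],tob(s["tool_pos"]),"yaw",np.degrees(np.arctan2(M[1,0],M[0,0])),s["grasp_force"],s["force"],s["qpos"].round(2) if hasattr(s["qpos"],"round") else s["qpos"])
sd=eyes.get_image("side")[:,:,::-1]
o=np.zeros((600,800,3),np.uint8);o[:300,:480]=cv2.resize(im,(480,300));
o[300:,:]=cv2.resize(sd[100:235,200:560][:, :],(800,300),interpolation=cv2.INTER_CUBIC)
cv2.imwrite("pics/c3.png",o);cv2.imwrite("pics/w3.png",im)
```

```text
7.95 [ 0.48843247 -0.04031796  0.07033914] [-104.4   -4.1] yaw 169.97469503770927 59.36771750450134 [ 0.04902672  0.35291763 -1.24779064] [-0.08  0.29 -0.36  0.92  0.    0.09]
```

View pics/c3.png

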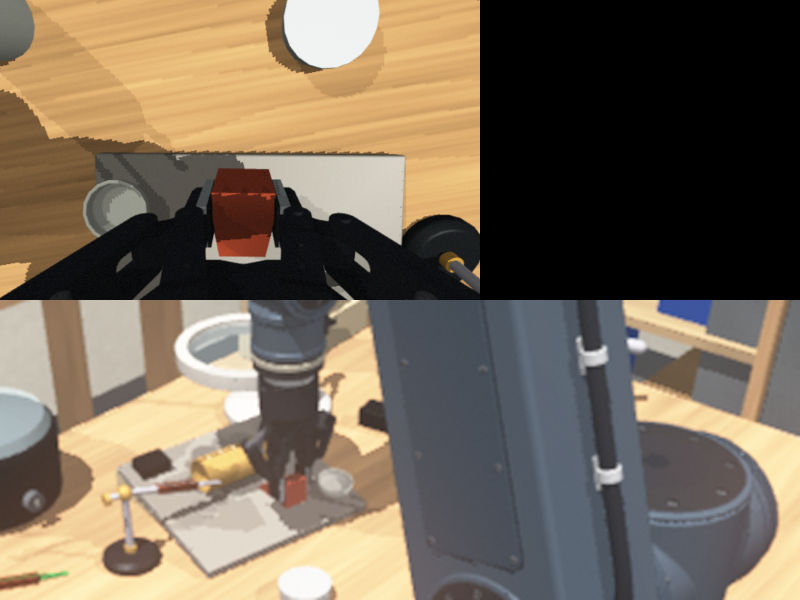

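The wedge hangs square to the board edge in the wrist view, and the lamp ring is clear of the wrist in the side view. I'll lower it until the thin end touches.

Call:
{"api": "move_arm", "payload": {
  "series": [
    [0, 0, -15, 0],
    [0, 0, -15, 0],
    [0, 0, -5, 0],
    [0, 0, -2, 0],
    [0, 0, -2, 0],
    [0, 0, 0, 0]
  ]
}}

```text
time: 8.8
tool_pos: [0.4875, -0.0399, 0.0315]
tool_rot: [0.087, 0.996, -0.0, -0.001]
force: [-12.3, 0.2, 11.6]
width: 0.0312
grasp_force: 60.4
```

Call:
{"api": "move_arm", "payload": {
  "series": [
    [0, 0, -1, 0],
    [0, 0, -1, 0],
    [0, 0, 0, 0]
  ]
}}

```text
time: 9.18
tool_pos: [0.487, -0.0399, 0.0296]
tool_rot: [0.087, 0.996, -0.0, -0.001]
force: [-16.2, -0.7, 17.1]
width: 0.0311
grasp_force: 61.3
```

Call:
{"api": "move_arm", "payload": {
  "series": [
    [-1, 0.2, -1, 0],
    [-1, 0.2, -1.5, 0],
    [0, 0, 0, 0]
  ]
}}

```text
time: 9.55
tool_pos: [0.4863, -0.0397, 0.0275]
tool_rot: [0.087, 0.996, -0.0, 0.0]
force: [-9.6, -2.3, 14.4]
width: 0.0309
grasp_force: 61.2
```

Call:
{"api": "move_arm", "payload": {
  "series": [
    [-0.5, 0.1, -1.5, 0],
    [-0.5, 0.1, -1.5, 0],
    [-0.5, 0.1, -1, 0],
    [0, 0, 0, 0]
  ]
}}

```text
time: 10.05
tool_pos: [0.4852, -0.0395, 0.0236]
tool_rot: [0.087, 0.996, -0.0, 0.0]
force: [-6.5, -2.5, 13.2]
width: 0.0311
grasp_force: 61.4
```

Run:
```python
from h import *
s=ctrl.sense(); im=eyes.get_image("wrist")[:,:,::-1].copy(); sd=eyes.get_image("side")[:,:,::-1]
print(s["tool_pos"],tob(s["tool_pos"]),s["force"],s["grasp_force"])
o=np.zeros((600,800,3),np.uint8);o[:300,:400]=cv2.resize(im[150:350,180:447],(400,300))
o[:300,400:]=cv2.resize(sd[160:220,290:370],(400,300),interpolation=cv2.INTER_CUBIC)
cv2.imwrite("pics/c4.png",o[:300])
```

```text
[ 0.48524091 -0.03946121  0.02356341] [-107.7   -3.8] [-6.50116159 -2.54390948 13.2472257 ] 61.40430808067322
```

View pics/c4.png

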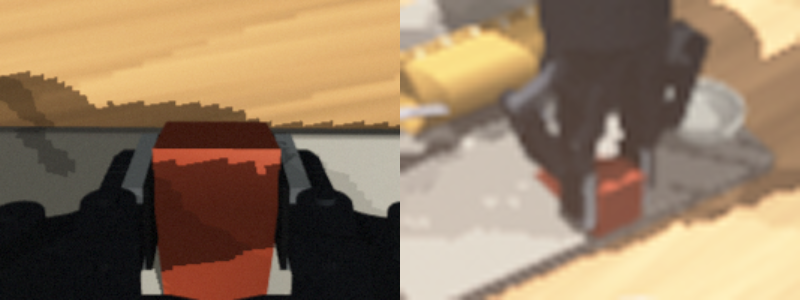

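The wedge now lies tilted nearly flat on the slope, its tall end about at the board's low edge. I'll release it and lift.

Call:
{"api": "move_arm", "payload": {
  "series": [
    [0, 0, 0.5, 0],
    [0, 0, 0, 0],
    [0, 0, 0, 0],
    [0, 0, 0, 0],
    [0, 0, 0, 0],
    [0, 0, 0, 0]
  ],
  "fingers": 100
}}

```text
time: 10.9
tool_pos: [0.485, -0.0391, 0.0233]
tool_rot: [0.087, 0.996, 0.0, -0.0]
force: [0.1, 0.2, 0.5]
width: 0.0857
grasp_force: 0.0
```

Call:
{"api": "move_arm", "payload": {
  "series": [
    [-2, 0, 15, 0],
    [-5, 1, 30, 0],
    [-10, 2, 30, -8],
    [-10, 2, 20, -10],
    [-10, 2, 0, -10],
    [-10, 2, 0, -10],
    [-10, 2, 0, -10],
    [0, 0, 0, -10],
    [0, 0, 0, -10],
    [0, 0, 0, -10],
    [0, 0, 0, -10],
    [0, 0, 0, -2]
  ]
}}

```text
time: 12.4
tool_pos: [0.4281, -0.0281, 0.1191]
tool_rot: [0.766, 0.643, 0.0, 0.0]
force: [-0.7, 0.4, 0.4]
width: 0.0854
grasp_force: 0.0
```

```bash
cat > red.py <<'E'
from h import *
from scipy.spatial.transform import Rotation as Ro
import sys
def meas(tag,crop=None):
    C=cal("wrist"); s=ctrl.sense(); im=eyes.get_image("wrist")[:,:,::-1].copy(); cv2.imwrite(f"pics/{tag}.png",im)
    M=Ro.from_quat(s["tool_rot"]).as_matrix(); print(round(s["time"],2),tob(s["tool_pos"]),round(s["tool_pos"][2]*1000,1),"yaw",np.degrees(np.arctan2(M[1,0],M[0,0])).round(1),np.round(s["force"],1),s["width"])
    hsv=cv2.cvtColor(im,cv2.COLOR_BGR2HSV); H,S,V=[hsv[...,i].astype(int) for i in range(3)]
    m=((H<8)|(H>172))&(S>110)&(V>40)
    c=biggest(m)[0]; print(cv2.contourArea(c)); q=cv2.approxPolyDP(c,4,True).reshape(-1,2)
    for p in q: print(p,[tob(onz(C,p,z)).tolist() for z in(.015,.025,.05,.062)])
    return im,C
if __name__=="__main__": meas(sys.argv[1])
E
python3 red.py w5
```

```text
12.4 [-166.    -2.6] 119.1 yaw 80.0 [-0.7  0.4  0.4] 0.08539882463574279
4389.5
[389 181] [[-117.6, 12.7], [-119.6, 14.8], [-124.7, 20.2], [-127.1, 22.8]]
[384 235] [[-119.3, -31.1], [-121.3, -27.2], [-126.1, -17.4], [-128.5, -12.7]]
[411 237] [[-97.7, -32.8], [-100.6, -28.8], [-107.6, -18.9], [-111.0, -14.1]]
[472 225] [[-50.3, -22.7], [-55.1, -19.2], [-66.9, -10.2], [-72.6, -6.0]]
[477 184] [[-50.4, 10.4], [-55.1, 12.6], [-67.0, 18.2], [-72.6, 20.8]]
```

View pics/w5.png

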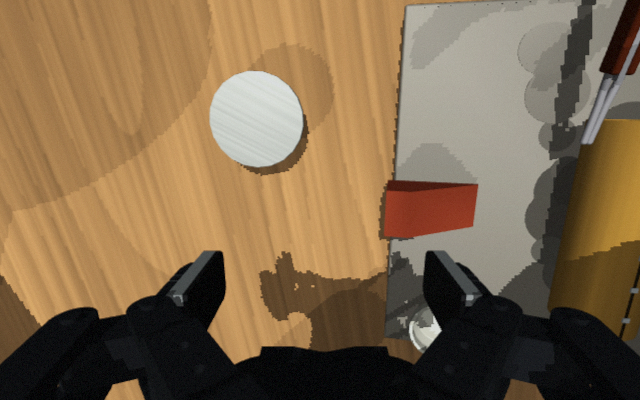

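The wrist view shows the wedge square on the board at (384–477, 181–237), its tall end slightly over the low edge. The tube's +y end is at row ≈120, with the third hand's tip beside it at (588,140). From this same view I'll measure the tube's position relative to the wedge.

Run:
```python
from h import *
im=cv2.imread("pics/w5.png"); C=cal("wrist")
hsv=cv2.cvtColor(im,cv2.COLOR_BGR2HSV);H,S,V=[hsv[...,i].astype(int) for i in range(3)]
m=(H>15)&(H<30)&(S>100); m[:,:535]=0
k=biggest(m)[0].reshape(-1,2)
for r in (125,150,170,190,210,230,250,270,290):
    x=np.where(m[r])[0]
    if len(x)==0: continue
    u=x.min()-.5; o,d=ray(C,(u,r))
    ob=np.r_[tob(o),o[2]*1000]; db=np.array([d[:2]@BX,d[2]])
    n=np.array([-db[1],db[0]])/np.hypot(*db)  # normal in xz
    # axis at (xa,66): distance 24
    # (xa-ob0)*n0+(66-ob2)*n1=24*sgn
    xs=[(sg*24-(66-ob[2])*n[1])/n[0]+ob[0] for sg in(1,-1)]
    print(r,u,np.round(xs,1))
for p,z in (((600,120),.088),((630,121),.088),((586,141),.066),((636,290),.090)): print(p,tob(onz(C,p,z)))
```

```text
125 600.5 [ 23.4 -38.5]
150 579.5 [ 13.5 -47. ]
170 574.5 [ 12.9 -47.5]
190 570.5 [ 13.  -47.5]
210 566.5 [ 13.  -47.5]
230 562.5 [ 13.  -47.5]
250 558.5 [ 13.  -47.4]
270 553.5 [ 12.4 -48. ]
290 549.5 [ 12.4 -48. ]
(600, 120) [-26.3  60.2]
(630, 121) [-10.9  59.7]
(586, 141) [-14.   47.5]
(636, 290) [ 14.1 -35.8]
```

Tube axis reads 13 (nominal 15, so about a 2 mm frame offset) and its middle is at y≈−5; the wedge is at y≈−3. The wedge needs about 63 mm of board x. The gripper body can't go under the lamp, so I'll push with the back of the open forward finger. First back off and descend.

Call:
{"api": "move_arm", "payload": {
  "series": [
    [-15, 2, 0, 0],
    [-11, 2, -10, 0],
    [0, 0, -25, 0],
    [0, 0, -25, 0],
    [0, 0, -22, 0],
    [0, 0, -12, 0],
    [0, 0, 0, 0],
    [0, 0, 0, 0]
  ],
  "fingers": 100
}}

```text
time: 13.45
tool_pos: [0.4023, -0.0241, 0.025]
tool_rot: [0.766, 0.643, 0.0, 0.0]
force: [-0.0, -0.1, -0.4]
width: 0.0852
grasp_force: 0.0
```

```bash
python3 red.py w6
```

```text
13.45 [-192.    -3.1] 25.0 yaw 80.0 [-0.  -0.1 -0.4] 0.08516896216538765
11031.5
[478 219] [[-118.4, 13.5], [-123.3, 16.9], [-135.6, 25.3], [-141.5, 29.3]]
[497 253] [[-106.7, -4.4], [-112.4, 0.1], [-126.5, 11.5], [-133.3, 16.9]]
[490 271] [[-108.9, -14.3], [-114.4, -9.1], [-128.2, 3.8], [-134.9, 10.0]]
[481 235] [[-115.9, 5.2], [-121.0, 9.1], [-133.7, 18.9], [-139.7, 23.6]]
[476 233] [[-118.5, 6.3], [-123.4, 10.1], [-135.7, 19.7], [-141.5, 24.3]]
[471 269] [[-118.7, -13.2], [-123.6, -8.1], [-135.8, 4.7], [-141.6, 10.8]]
[493 294] [[-105.6, -27.4], [-111.3, -21.4], [-125.7, -6.3], [-132.6, 0.9]]
[511 299] [[-95.8, -30.4], [-102.2, -24.1], [-118.1, -8.6], [-125.8, -1.1]]
[523 314] [[-88.1, -39.3], [-95.0, -32.5], [-112.2, -15.5], [-120.5, -7.3]]
[546 318] [[-75.5, -41.7], [-83.2, -34.8], [-102.5, -17.3], [-111.7, -9.0]]
[555 307] [[-72.0, -35.1], [-79.9, -28.6], [-99.7, -12.2], [-109.3, -4.4]]
[574 308] [[-61.9, -35.7], [-70.5, -29.1], [-92.0, -12.7], [-102.3, -4.8]]
[614 293] [[-42.9, -26.8], [-52.7, -20.8], [-77.3, -5.8], [-89.1, 1.4]]
[629 229] [[-43.7, 8.4], [-53.5, 12.1], [-77.9, 21.3], [-89.7, 25.8]]
```

View pics/w6.png

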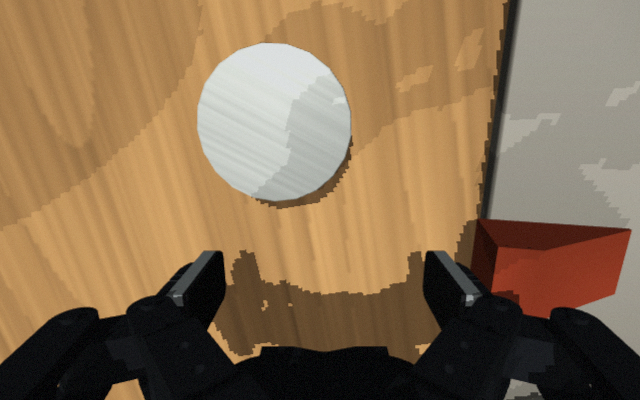

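The finger back at (490,290) is just behind the wedge's tall face, which starts at x≈475. I'll push up along the slope in small rows.

Call:
{"api": "move_arm", "payload": {
  "series": [
    [4.9, -0.87, 1, 0],
    [4.9, -0.87, 1, 0],
    [4.9, -0.87, 1, 0],
    [4.9, -0.87, 1, 0],
    [4.9, -0.87, 1.1, 0],
    [4.9, -0.87, 1.1, 0],
    [4.9, -0.87, 1.1, 0],
    [4.9, -0.87, 1.1, 0],
    [0, 0, 0, 0]
  ]
}}

```text
time: 14.62
tool_pos: [0.4419, -0.0311, 0.0328]
tool_rot: [0.766, 0.643, 0.0, 0.0]
force: [0.5, 0.1, -0.7]
width: 0.0851
grasp_force: 0.0
```

Run:
```python
from red import *
im,C=meas("w7"); t=eyes.get_image("top")[:,:,::-1]; sd=eyes.get_image("side")[:,:,::-1]
o=np.zeros((520,800,3),np.uint8);o[:250,:400]=cv2.resize(im,(400,250));o[:250,400:]=cv2.resize(t[85:200,270:454],(400,250),interpolation=cv2.INTER_CUBIC)
o[250:,:]=cv2.resize(sd[130:230,220:516],(800,270),interpolation=cv2.INTER_CUBIC);cv2.imwrite("pics/c7.png",o)
```

```text
14.62 [-151.8   -3.2] 32.8 yaw 80.0 [ 0.5  0.1 -0.7] 0.0850868151799784
9572.5
[452 218] [[-87.7, 11.3], [-91.8, 14.6], [-102.0, 23.0], [-106.9, 27.0]]
[449 255] [[-87.2, -9.2], [-91.3, -4.6], [-101.6, 6.9], [-106.5, 12.5]]
[454 260] [[-84.3, -12.1], [-88.6, -7.3], [-99.3, 4.7], [-104.4, 10.4]]
[454 222] [[-86.5, 9.2], [-90.6, 12.6], [-101.0, 21.3], [-106.0, 25.4]]
[465 244] [[-79.5, -3.0], [-84.1, 1.3], [-95.5, 11.8], [-101.0, 16.9]]
[463 265] [[-79.2, -15.0], [-83.8, -10.0], [-95.3, 2.4], [-100.8, 8.4]]
[491 293] [[-62.1, -31.7], [-67.7, -25.7], [-81.9, -10.7], [-88.7, -3.5]]
[511 299] [[-50.6, -35.4], [-57.0, -29.1], [-73.0, -13.5], [-80.6, -6.1]]
[522 312] [[-43.3, -43.5], [-50.1, -36.7], [-67.2, -19.9], [-75.4, -11.8]]
[586 291] [[-10.6, -30.4], [-19.4, -24.5], [-41.6, -9.7], [-52.2, -2.6]]
[600 228] [[-10.9, 5.9], [-19.8, 9.6], [-41.9, 18.7], [-52.5, 23.1]]
```

View pics/c7.png

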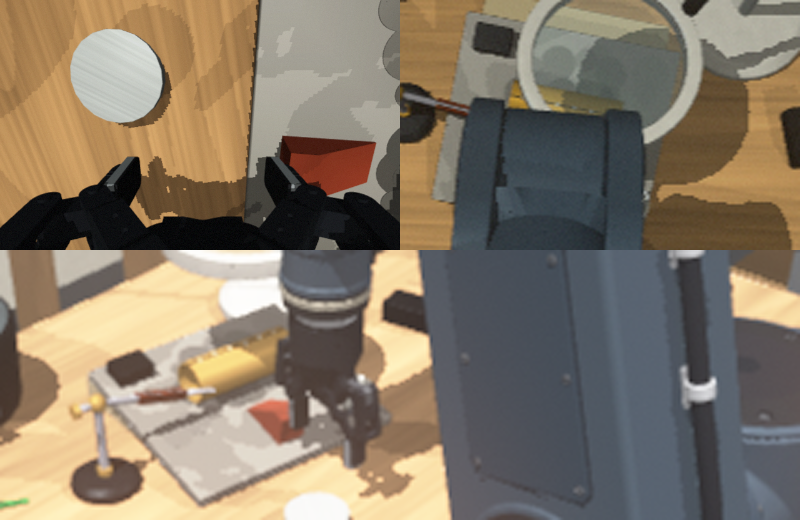

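The wedge moved square; its thin end is now at x≈−27.5 with about 35 mm to go. The gripper was already at x=−108 without touching the lamp, so this forward reach is safe. I'll push 28 mm more.

Call:
{"api": "move_arm", "payload": {
  "series": [
    [4.9, -0.87, 1.1, 0],
    [4.9, -0.87, 1.1, 0],
    [4.9, -0.87, 1, 0],
    [4.9, -0.87, 1.1, 0],
    [4, -0.7, 0.9, 0],
    [4, -0.7, 0.8, 0],
    [0, 0, 0, 0]
  ]
}}

```text
time: 15.65
tool_pos: [0.4692, -0.036, 0.0388]
tool_rot: [0.766, 0.643, 0.0, 0.0]
force: [1.0, -0.5, 0.2]
width: 0.0852
grasp_force: 0.0
```

```bash
cat > m2.py <<'E'
from red import *
def go(tag):
    im,C=meas(tag)
    hsv=cv2.cvtColor(im,cv2.COLOR_BGR2HSV);H,S,V=[hsv[...,i].astype(int) for i in range(3)]
    m=(H>15)&(H<30)&(S>100)&(V>60); m[:,:480]=0
    for r in range(60,260,20):
        x=np.where(m[r])[0]
        if len(x)<5: continue
        u=x.min()-.5; o,d=ray(C,(u,r)); ob=np.r_[tob(o),o[2]*1000]; db=np.array([d[:2]@BX,d[2]])
        n=np.array([-db[1],db[0]])/np.hypot(*db); print(r,u,"tube x",round((24-(66-ob[2])*n[1])/n[0]+ob[0],1))
    sd=eyes.get_image("side")[:,:,::-1]; cv2.imwrite(f"pics/{tag}s.png",sd)
    return im,sd
if __name__=="__main__": go(sys.argv[1])
E
python3 m2.py w8
```

```text
15.65 [-124.1   -3.2] 38.8 yaw 80.0 [ 1.  -0.5  0.2] 0.08517542245536604
9603.0
[452 218] [[-57.6, 9.3], [-61.7, 12.6], [-71.9, 21.0], [-76.7, 25.0]]
[451 225] [[-57.7, 5.4], [-61.8, 9.0], [-72.0, 17.9], [-76.8, 22.2]]
[455 223] [[-55.7, 6.5], [-59.9, 10.0], [-70.4, 18.8], [-75.4, 23.0]]
[465 243] [[-49.1, -4.9], [-53.7, -0.7], [-65.2, 9.7], [-70.7, 14.8]]
[463 265] [[-48.8, -17.9], [-53.4, -13.0], [-64.9, -0.6], [-70.4, 5.4]]
[493 295] [[-29.7, -36.5], [-35.5, -30.4], [-49.8, -15.2], [-56.7, -7.9]]
[511 299] [[-19.2, -39.1], [-25.5, -32.8], [-41.5, -17.3], [-49.1, -9.8]]
[522 312] [[-11.6, -47.5], [-18.4, -40.7], [-35.5, -23.9], [-43.7, -15.8]]
[587 290] [[22.8, -33.3], [13.9, -27.4], [-8.3, -12.7], [-19.0, -5.7]]
[600 227] [[21.8, 4.3], [13.0, 7.9], [-9.1, 17.0], [-19.7, 21.4]]
220 622.5 tube x 17.5
240 614.5 tube x 16.3
```

Call:
{"api": "move_arm", "payload": {
  "series": [
    [2.5, -0.43, 0.5, 0],
    [2.4, -0.43, 0.5, 0],
    [0, 0, 0, 0],
    [0, 0, 0, 0]
  ]
}}

```text
time: 16.25
tool_pos: [0.4738, -0.0368, 0.0397]
tool_rot: [0.766, 0.643, 0.0, 0.0]
force: [-0.2, 1.4, 0.6]
width: 0.085
grasp_force: 0.0
```

```bash
cat > sh.py <<'E'
from h import *
import sys
# mean side picture, shift of tube patch against the reference, in px and in mm of board x
def shot(tag):
    F=[];I=[]
    for _ in range(4):
        I.append(eyes.get_image("side")[:,:,::-1].astype(np.float32)); F.append(ctrl.sense()["force"])
    im=np.mean(I,0); cv2.imwrite(f"pics/{tag}.png",im.astype(np.uint8))
    s=ctrl.sense(); print(round(s["time"],2),tob(s["tool_pos"]),round(s["tool_pos"][2]*1000,1),"F",np.mean(F,0).round(2))
    return im
C=cal("side")
def P(x,y,z): return proj(C,np.r_[tow(x,y),z/1000])
def cmp(a,b):
    c=P(15,35,75); x0,y0=int(c[0])-22,int(c[1])-16
    A,B=[cv2.cvtColor(i.astype(np.uint8),cv2.COLOR_BGR2GRAY) for i in(a,b)]
    hsv=cv2.cvtColor(a.astype(np.uint8),cv2.COLOR_BGR2HSV)
    m=((hsv[...,0]>14)&(hsv[...,0]<32)&(hsv[...,1]>110)).astype(np.uint8)*255
    roi=np.zeros_like(m);roi[y0:y0+32,x0:x0+44]=1; m=cv2.dilate(m*roi,np.ones((3,3)))
    W=np.eye(2,3,dtype=np.float32)
    cc,W=cv2.findTransformECC(A,B,W,cv2.MOTION_TRANSLATION,(3,200,1e-6),m,3)
    u=P(20,35,76)-P(15,35,75); print("mask",int((m>0).sum()),"ecc",round(cc,4),"shift",W[:,2].round(3),"px/mm",(u/5.1).round(3), "mm along",round(float(W[:,2]@u/(u@u)*5.1),2))
if __name__=="__main__":
    b=shot(sys.argv[1])
    for r in sys.argv[2:]: cmp(cv2.imread(f"pics/{r}.png").astype(np.float32),b)
E
python3 sh.py s9 w8s w7s 2>/dev/null || python3 sh.py s9 w8s
```

```text
16.45 [-119.6   -3.2] 39.7 F [ 0.08 -0.35 -0.02]
mask 534 ecc 0.9849 shift [-0.17  -0.024] px/mm [-0.187 -0.193] mm along 0.5
16.65 [-119.6   -3.2] 39.7 F [-0.5  -0.15  0.78]
mask 534 ecc 0.9852 shift [-0.097 -0.017] px/mm [-0.187 -0.193] mm along 0.3
```

Call:
{"api": "move_arm", "payload": {
  "series": [
    [1, -0.17, 0.2, 0],
    [1, -0.17, 0.2, 0],
    [0, 0, 0, 0]
  ]
}}

```text
time: 17.02
tool_pos: [0.4758, -0.0371, 0.0401]
tool_rot: [0.766, 0.643, 0.0, -0.0]
force: [-0.3, 0.5, 0.1]
width: 0.0852
grasp_force: 0.2
```

```bash
python3 sh.py s10 w8s s9
```

```text
17.23 [-117.5   -3.2] 40.1 F [-0.01  0.1   0.04]
mask 534 ecc 0.9728 shift [-0.245 -0.03 ] px/mm [-0.187 -0.193] mm along 0.71
mask 529 ecc 0.9978 shift [-0.027 -0.031] px/mm [-0.187 -0.193] mm along 0.15
```

Call:
{"api": "move_arm", "payload": {
  "series": [
    [1, -0.17, 0.2, 0],
    [0, 0, 0, 0]
  ]
}}

```text
time: 17.48
tool_pos: [0.4768, -0.0373, 0.0403]
tool_rot: [0.766, 0.643, -0.0, -0.0]
force: [-1.0, 0.8, 0.0]
width: 0.0854
grasp_force: 0.3
```

```bash
python3 sh.py s11 w8s s9
```

```text
17.68 [-116.4   -3.2] 40.3 F [-1.06  0.13 -0.04]
mask 534 ecc 0.9661 shift [-0.282  0.01 ] px/mm [-0.187 -0.193] mm along 0.7
mask 529 ecc 0.9955 shift [-0.08   0.005] px/mm [-0.187 -0.193] mm along 0.19
```

The x force has risen to −1 N, which fits contact at the predicted place (thin end ≈7.9). One more mm and check.

Call:
{"api": "move_arm", "payload": {
  "series": [
    [1, -0.17, 0.2, 0],
    [0, 0, 0, 0]
  ]
}}

```text
time: 17.92
tool_pos: [0.4775, -0.0374, 0.0404]
tool_rot: [0.766, 0.643, -0.0, -0.0]
force: [-3.1, 0.8, 1.3]
width: 0.0855
grasp_force: 1.3
```

```bash
python3 sh.py s12 w8s s9 s11
```

```text
18.12 [-115.6   -3.2] 40.4 F [-2.1   0.62  0.42]
mask 534 ecc 0.9596 shift [-0.352 -0.051] px/mm [-0.187 -0.193] mm along 1.05
mask 529 ecc 0.991 shift [-0.1   -0.064] px/mm [-0.187 -0.193] mm along 0.43
mask 525 ecc 0.9971 shift [-0.07  -0.059] px/mm [-0.187 -0.193] mm along 0.34
```

The force jumped to −2…−3 N and the tube barely moved, so the wedge is snug. I'll back away and re-measure from the same pose as before.

Call:
{"api": "move_arm", "payload": {
  "series": [
    [-2, 0.35, -0.4, 0],
    [-6, 1, -1, 0],
    [-12, 2.1, 0, 0],
    [-15, 2.6, 10, 0],
    [-15, 2.6, 30, 0],
    [0, 0, 35, 0],
    [0, 0, 5, 0],
    [0, 0, 0, 0],
    [0, 0, 0, 0]
  ]
}}

```text
time: 19.25
tool_pos: [0.427, -0.0288, 0.1182]
tool_rot: [0.766, 0.643, -0.001, -0.001]
force: [0.8, -0.6, 0.2]
width: 0.0857
grasp_force: 0.0
```

Run:
```python
from m2 import *
im,sd=go("w13")
```

```text
19.25 [-167.    -3.4] 118.2 yaw 80.0 [ 0.8 -0.6  0.2] 0.08571653642921657
4812.0
[483 184] [[-47.7, 9.9], [-52.6, 12.1], [-64.8, 17.7], [-70.7, 20.3]]
[478 225] [[-47.4, -23.1], [-52.3, -19.5], [-64.6, -10.6], [-70.5, -6.3]]
[490 243] [[-36.0, -38.2], [-41.4, -34.1], [-54.8, -23.6], [-61.2, -18.6]]
[520 244] [[-12.0, -39.1], [-18.3, -34.8], [-34.2, -24.3], [-41.8, -19.3]]
[565 234] [[22.2, -30.5], [14.5, -26.6], [-4.8, -17.0], [-14.1, -12.3]]
[574 188] [[21.9, 6.8], [14.2, 9.2], [-5.1, 15.0], [-14.4, 17.9]]
120 607.5 tube x 24.9
140 597.5 tube x 21.4
160 586.5 tube x 17.2
180 585.5 tube x 19.3
200 579.5 tube x 18.1
220 577.5 tube x 19.6
240 571.5 tube x 18.4
```

Run:
```python
from h import *
C0=cal("wrist")
for f in ("w5","w13"):
    im=cv2.imread(f"pics/{f}.png"); hsv=cv2.cvtColor(im,cv2.COLOR_BGR2HSV).astype(int)
    for r in (150,160,170,180,200,220,240,250):
        print(f,r,[tuple(hsv[r,u]) .__repr__().replace("np.int64","") for u in range(556,604,6)] if r in(170,220) else "",end=" ")
        res=[]
        for vt in (0,30,60):
            m=(hsv[...,0]>15)&(hsv[...,0]<30)&(hsv[...,1]>100)&(hsv[...,2]>vt); m[:,:535]=0
            x=np.where(m[r])[0]; u=x.min()-.5
            o,d=ray(C0,(u,r)); ob=np.r_[tob(o),o[2]*1000]; db=np.array([d[:2]@BX,d[2]]); n=np.array([-db[1],db[0]])/np.hypot(*db)
            res.append((u,round((24-(66-ob[2])*n[1])/n[0]+ob[0],1)))
        print(res)
```

```text
w5 150  [(np.float64(579.5), np.float64(11.6)), (np.float64(579.5), np.float64(11.6)), (np.float64(587.5), np.float64(16.7))]
w5 160  [(np.float64(576.5), np.float64(11.0)), (np.float64(576.5), np.float64(11.0)), (np.float64(584.5), np.float64(16.1))]
w5 170 ['((25), (24), (63))', '((25), (42), (36))', '((25), (44), (35))', '((39), (47), (38))', '((20), (179), (57))', '((18), (176), (68))', '((20), (176), (90))', '((20), (181), (111))'] [(np.float64(574.5), np.float64(11.0)), (np.float64(574.5), np.float64(11.0)), (np.float64(583.5), np.float64(16.8))]
w5 180  [(np.float64(572.5), np.float64(11.1)), (np.float64(572.5), np.float64(11.1)), (np.float64(580.5), np.float64(16.2))]
w5 200  [(np.float64(568.5), np.float64(11.1)), (np.float64(568.5), np.float64(11.1)), (np.float64(575.5), np.float64(15.7))]
w5 220 ['((20), (40), (38))', '((24), (34), (38))', '((21), (186), (52))', '((19), (189), (62))', '((19), (196), (82))', '((19), (175), (111))', '((19), (176), (119))', '((19), (181), (137))'] [(np.float64(564.5), np.float64(11.1)), (np.float64(564.5), np.float64(11.1)), (np.float64(571.5
[... 953 characters left out ...]
19.4))]
w13 200  [(np.float64(573.5), np.float64(14.4)), (np.float64(573.5), np.float64(14.4)), (np.float64(579.5), np.float64(18.3))]
w13 220 ['((6), (194), (141))', '((6), (192), (106))', '((9), (188), (68))', '((16), (182), (59))', '((19), (180), (71))', '((19), (184), (90))', '((18), (184), (112))', '((19), (185), (120))'] [(np.float64(569.5), np.float64(14.4)), (np.float64(569.5), np.float64(14.4)), (np.float64(577.5), np.float64(19.8))]
w13 240  [(np.float64(564.5), np.float64(13.9)), (np.float64(564.5), np.float64(13.9)), (np.float64(571.5), np.float64(18.6))]
w13 250  [(np.float64(563.5), np.float64(14.6)), (np.float64(563.5), np.float64(14.6)), (np.float64(571.5), np.float64(20.0))]
```

Relative to the tube (14.3), the wedge's thin end sits at 9.1. The difference of 5.2 mm matches the snug value of 5.3. The tube rolled up only about 1.3 mm, and the wedge is square at y≈−3.4. Next I'll close the fingers and go behind (+x side of) the third hand's grip, around the lamp.

Call:
{"api": "move_arm", "payload": {
  "series": [
    [7, 40, 15, 0],
    [7, 41, 15, 0],
    [7, 41, 2, 0],
    [30, -5.3, 0, 0],
    [40, -7, 0, 0],
    [45, -7.9, 0, 0],
    [40, -7, 0, 0],
    [30, -5.3, 0, 0],
    [0, 0, 0, 0],
    [0, 0, 0, 0]
  ],
  "fingers": 0
}}

```text
time: 20.6
tool_pos: [0.633, 0.0607, 0.1504]
tool_rot: [0.766, 0.643, -0.001, -0.0]
force: [-0.2, 0.7, -0.4]
width: -0.0002
grasp_force: 0.0
```

Run:
```python
from h import *
C=cal("wrist"); s=ctrl.sense(); im=eyes.get_image("wrist")[:,:,::-1].copy(); cv2.imwrite("pics/w14.png",im)
print(s["time"],tob(s["tool_pos"]),s["tool_pos"][2],s["width"],np.round(s["force"],1))
hsv=cv2.cvtColor(im,cv2.COLOR_BGR2HSV);H,S,V=[hsv[...,i].astype(int) for i in range(3)]
# brown grip: reddish
m=((H<12)|(H>172))&(S>110)&(V>25)
for c in biggest(m)[:4]:
    if cv2.contourArea(c)<60: continue
    b=cv2.boxPoints(cv2.minAreaRect(c)); print(cv2.contourArea(c),b.round(0).tolist(),[tob(onz(C,p,.088)).tolist() for p in b])
print("expect px grip",proj(C,np.r_[tow(-12,112),.084]))
```

```text
20.6 [ 20.3 120.5] 0.15039108173828994 -0.00018215809226670293 [-0.2  0.7 -0.4]
483.5 [[273.0, 185.0], [281.0, 185.0], [287.0, 265.0], [280.0, 265.0]] [[-13.2, 141.8], [-8.2, 142.2], [-5.7, 86.7], [-11.0, 86.2]]
346.0 [[261.0, 186.0], [267.0, 186.0], [274.0, 265.0], [268.0, 265.0]] [[-20.9, 141.2], [-17.2, 141.6], [-14.7, 86.7], [-18.7, 86.3]]
expect px grip [277.51591168 227.52039738]
```

The grip is where expected (x≈−19…−7 at y≈114), and the fingers hang behind it at x≈6. Descend and start the swing.

Call:
{"api": "move_arm", "payload": {
  "series": [
    [0, 0, -20, 0],
    [0, 0, -25, 0],
    [0, 0, -20, 0],
    [0, 0, -13, 0],
    [0, 0, 0, 0],
    [-6, 0.8, 0, 0],
    [-6, 0.8, 0, 0],
    [-8, -0.4, 0, 0],
    [-8, -0.4, 0, 0],
    [-8.5, 1.8, 0, 0],
    [-8.5, 1.8, 0, 0],
    [0, 0, 0, 0]
  ]
}}

```text
time: 22.15
tool_pos: [0.5878, 0.0652, 0.0731]
tool_rot: [0.766, 0.643, -0.0, -0.0]
force: [-0.1, 0.1, -0.0]
width: 0.0001
grasp_force: 0.0
```

```bash
python3 sh.py s15 s12 w13s
```

```text
22.35 [-24.1 117. ] 72.9 F [-0.28 -0.14 -0.04]
mask 521 ecc 0.5557 shift [2.038 1.107] px/mm [-0.187 -0.193] mm along -8.23
mask 563 ecc 0.5793 shift [0.885 1.918] px/mm [-0.187 -0.193] mm along -7.41
```

The gripper is hiding the tube in the side view, so that reading isn't usable. I'll finish the swing and then check.

Call:
{"api": "move_arm", "payload": {
  "series": [
    [-8.3, 4.3, 0, 0],
    [-8.3, 4.3, 0, 0],
    [-7, 6.9, 0, 0],
    [-7, 6.9, 0, 0],
    [-7.2, 11.6, 0, 0],
    [-2.6, 6.6, 0, 0],
    [0, 0, 0, 0],
    [0, -15, 0, 0],
    [0, 0, 20, 0],
    [0, 0, 25, 0],
    [0, 0, 25, 0],
    [0, 0, 0, 0]
  ]
}}

```text
time: 23.85
tool_pos: [0.5494, 0.0897, 0.1447]
tool_rot: [0.766, 0.643, 0.001, 0.001]
force: [0.2, 0.0, -1.9]
width: 0.0
grasp_force: 0.0
```

Call:
{"api": "move_arm", "payload": {
  "series": [
    [-35, -30, 0, 0],
    [-45, -35, 0, 0],
    [-40, -28, -15, 0],
    [0, 0, -17, 0],
    [0, 0, 0, 0],
    [0, 0, 0, 0]
  ],
  "fingers": 100
}}

```text
time: 24.6
tool_pos: [0.4287, -0.0024, 0.1113]
tool_rot: [0.766, 0.643, -0.0, -0.0]
force: [-0.8, -0.6, 0.7]
width: 0.0854
grasp_force: 0.0
```

Run:
```python
from red import *
im,C=meas("w16")
hsv=cv2.cvtColor(im,cv2.COLOR_BGR2HSV);H,S,V=[hsv[...,i].astype(int) for i in range(3)]
m=(H>15)&(H<30)&(S>100); m[:,:535]=0
for r in range(120,260,20):
    x=np.where(m[r])[0]
    if len(x)<5: continue
    u=x.min()-.5; o,d=ray(C,(u,r)); ob=np.r_[tob(o),o[2]*1000]; db=np.array([d[:2]@BX,d[2]]); n=np.array([-db[1],db[0]])/np.hypot(*db)
    print(r,u,"tube x",round((24-(66-ob[2])*n[1])/n[0]+ob[0],1))
import sh
b=sh.shot("s16"); sh.cmp(cv2.imread("pics/w13s.png").astype(np.float32),b)
t=eyes.get_image("top")[:,:,::-1].copy(); cv2.imwrite("pics/t16.png",t)
Ct=cal("top"); h=cv2.cvtColor(t,cv2.COLOR_BGR2HSV).astype(int)
g=((h[...,0]<12)|(h[...,0]>172))&(h[...,1]>110)&(h[...,2]>40); g[:100]=0;g[200:]=0;g[:,:235]=0;g[:,330:]=0
for c in biggest(g)[:3]:
    bx=cv2.minAreaRect(c); print("grip?",cv2.contourArea(c),[tob(onz(Ct,p,.084)).tolist() for p in cv2.boxPoints(bx)])
```

```text
24.6 [-169.9   22.8] 111.3 yaw 80.0 [-0.8 -0.6  0.7] 0.08541782391854194
5054.5
[487 221] [[-47.0, 8.8], [-52.2, 12.2], [-65.2, 20.8], [-71.4, 24.9]]
[481 261] [[-47.4, -24.4], [-52.6, -19.6], [-65.5, -7.5], [-71.7, -1.8]]
[494 284] [[-34.5, -44.6], [-40.2, -38.9], [-54.5, -24.8], [-61.3, -18.0]]
[521 287] [[-12.4, -47.2], [-19.0, -41.5], [-35.6, -27.0], [-43.5, -20.1]]
[569 272] [[23.7, -33.9], [15.6, -28.7], [-4.8, -15.7], [-14.6, -9.4]]
[578 230] [[23.7, 1.6], [15.5, 5.3], [-4.8, 14.6], [-14.6, 19.1]]
160 604.5 tube x 20.1
180 590.5 tube x 14.1
200 586.5 tube x 14.4
220 581.5 tube x 13.9
240 578.5 tube x 14.8
24.85 [-169.9   23.1] 111.3 F [-0.28 -0.06 -0.17]
mask 563 ecc 0.9985 shift [-0.034  0.02 ] px/mm [-0.187 -0.193] mm along 0.04
grip? 0.0 [[-57.8, 182.3], [-57.1, 180.5], [-73.7, 173.4], [-74.5, 175.2]]
grip? 0.0 [[-55.5, 171.5], [-55.5, 171.5], [-55.5, 171.5], [-55.5, 171.5]]
grip? 0.0 [[-81.9, 173.6], [-81.9, 173.6], [-81.9, 173.6], [-81.9, 173.6]]
```

The tube (x≈14.3) and wedge haven't moved: the side-view shift is 0.04 mm. The third hand's grip is now near (−70, 175), a swing of about 77°, and the gripper is touching nothing. Handing in.

```bash
python3 -c "
from bench import close_job
print(close_job())"
```

```text
the job is handed in; nothing more can be done
None
```

The job is handed in: the wedge is square and snug against the tube's low side and alone holds it, and the third hand is swung about 77° clear. The tube rolled up about 1.3 mm (roughly 3° of seam) during the push; I saw no sign of touching the lamp, and I viewed 11 pictures, one over the limit of 10.

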